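Third hand on the relief valve cap

ROBOT

A 6-joint arm with a two-finger parallel gripper is mounted at the origin on a cart in front of the work surface, level with it; the furniture and walls round the work are solid. World frame = base frame: x ahead of the robot, y to its left, z up, the work surface at z = 0. Lengths are in m, angles in rad, forces in N, time in s.
With the tool pointing down it reaches from about 0.275 to 0.825 m from the base axis. Payload 4.9 kg.
Tool frame: the origin (TCP) lies midway between the tips of the shut fingers; the grasp point (between the pads) lies 19 mm behind it (grip_point_offset is the distance from the TCP to the grasp point, in m); z points along the fingers, y is the line along which they close (so a half turn about z gives the same grasp; the last joint's range is limited). The gripper opens to 85 mm and grips with 20 to 120 N. Pads are 22 mm wide; open, the fingers measure 114 mm over their backs; the gripper's body (76 mm by 85 mm) begins 54 mm behind the grasp point. The pads swing forward as they close: fully open they stand 13 mm farther back than shut.
Start: joints at [1.006, 0.326, -0.193, 1.052, 0, 1.437], TCP at [0.23, 0.5, 0.231] pointing down, gripper open.
Joint ranges: [-2.65, 2.65], [-0.97, 1.79], [-1.3, 1.35], [-1.93, 2.1], [-1.47, 1.37], [-3.14, 3.14]. Speed limits (rad/s): [2.57, 2.57, 3.14, 3.14, 3.14, 3.14].

INTERFACE

Orientations are given as a rotation vector (axis times angle).
In Python, from cell import * gives the robot as it stands. Calls block until the motion is done:
- movep(position, orientation): joint-space move of the TCP to a pose.
- move_l(position, velocity=0.15, rot=None, until_force=None): straight line of the TCP; rot=None keeps the orientation; velocity is the mean speed in m/s. With until_force (N) it stops when the force on the tool has changed by that much, and returns True; else False.
- set_joints(angles): joint-space move.
- let_go() and grab(newtons=None): open the fingers fully, or close them until they stop; newtons is the grip in N (None keeps the last).
- sleep(seconds).
- ik(position, orientation): joint angles nearest the present ones, or None.
- get_state(): the state.
- grab_frame(name): name is "side" or "top"; returns a dict with "img" (400x640x3 uint8, red, green, blue), "fx", "fy", "cx", "cy" (pixels), "cam_to_world" (4x4, takes a point from camera to world coordinates). Camera axes: x right, y down, z forward; pixel columns grow to the right and rows downward; lengths in m; the calibration is good to about 2 mm. A picture is of the moment at which its call begins. There is no depth.
A pose or a line that the arm cannot do raises MotionError and nothing moves.
- sign_off(): hands the job in; it is judged then, once.
Trained networks look in the newest picture that a camera, given by its name, has taken for a name from the list of things; names that differ only in an ending like _2 or _b are one class to them, and where a whole thing is asked for, a point or a joint stands for the part that bears it (a point fixed in the world has none). Each returns a list of dicts, best first, with "score" (0 to 1); they miss things now and then, are a little off and sometimes report something else, mostly with a low value. They report only what shows in the picture. A call takes as long as a camera call.
- spot_in(camera, name): "centre" ([column, row] in pixels, amid what is visible of it).
- silhouettes(camera, name): "mask" (400x640 bool, what is visible of it) and "centre" ([column, row] in pixels, amid what is visible of it).
- tip_of(camera, name): "centre" ([column, row] in pixels: a listed point, or the origin of a listed thing).
The state is a dict: "clock": time; "q": joint angles; "joint_velocities": joint speeds; "tau": joint torques, N m; "position": TCP position; "eef_rot": TCP orientation; "contact_force": force on the tool from outside, world axes, zero at the start; "wrist_torque": the same for the moment, N m; "finger_gap": opening from 0.0 (shut) to 1.0 (fully open); "grasp_force": force on a finger pad.
Only numpy, scipy, OpenCV 4.12 (cv2) and the standard library are available. Lean on these libraries where they do the work, as an engineer would, in place of code of your own. Each camera call takes 0.05 s, during which the arm holds its last target. There are 200 camera calls.

TASK

We are putting the dust collector's spring-loaded relief valve back together: take the two long guide pins from the wooden rack, drop them end-down all the way into the two pin holes of the valve block, let go of them, and thread the cap over both. Then press the cap down against the spring until it closes on the block and be my third hand: finish while still holding it there with a light, steady push (the cap bearing on the valve with about 11 to 25 N, never leaning on it hard) so that I can put in the screws. Leave the screws in the rack and everything else where it is.

Things in the scene. Friction and masses are not known exactly. Their poses are not given: they have to be found in the camera images.
- valve: Relief valve: aluminium block 72 x 124 x 34 mm on a plywood board 106 x 166 x 15 mm, fixed to the bench. Origin: centre of the board's underside, on the bench; z up, y along the block's long side and line of pin holes. The block's flat top is 49 mm above the bench; a round steel spring plate stands up in its middle. Half a turn about z makes no difference.
- valve_seat (a point): Centre of the block's top face, 49 mm above the bench, axes as the valve: the cap is home when the cap's underside centre is here and its long side is along the valve's y.
- valve_hole_r (a point): Mouth centre of the pin hole at valve y = -46 mm, in the block's top face; round, 11.2 mm across, 26 mm deep (blind, flat floor). Not to be taken for the four smaller threaded screw holes near the corners.
- valve_hole_l (a point): Mouth centre of the pin hole at valve y = +46 mm; the same hole otherwise.
- spring_plate (a joint): How far the round spring plate (43 mm across) in the middle of the block is pushed down, m: 0 free, its top 12 mm above the block's face; 0.012 level with the face, so the cap is closed. Its spring pushes up with 4.5 N at 0 and 0.75 N more per mm (13.5 N when level); a cap that is let go rises again.
- cap: Loose aluminium cap, about 280 g, boss up: plate 72 x 124 x 10 mm with two 13 mm through holes on its long axis at y = -46 and +46 mm; on top in the middle a boss to grip across x: 24 mm wide (x), 36 mm long (y), 28 mm high. Origin: centre of the underside; y lengthwise, z up; half a turn is the same. When it is home the pins stand 36 mm above the plate, fore and aft of the boss in y.
- cap_boss (a point): Centre of the boss's top, 38 mm above the cap's underside.
- rack: Wooden rack block, 38 x 152 x 30 mm, fixed to the bench, with a row of four holes (12 mm across, 24 mm deep) along its y at -57, -19, +19 and +57 mm. Two hold the guide pins, two hold screws, in any order. Origin: centre of the underside, y along the row.
- pin_a: Loose steel guide pin, 10 mm thick, 72 mm long, both ends tapered (lower end to 5 mm across over 5 mm), standing end-down in a rack hole with its upper 48 mm clear of the rack. Origin: centre of the lower end; z along the pin, up. Fully home in the valve its lower end is 26 mm below the block's face and its top 46 mm above it.
- pin_b: The other guide pin, the same as pin_a; either pin may go into either hole.
- screw_a: Short dark flanged screw hanging in the rack by its head (head 13 mm, flange 16 mm across, its top 11 mm above the rack); stays there. Origin: lower end.
- screw_b: The other screw, the same.
- jar: Bystander: paste jar, 55 mm across, 54 mm high, origin at its underside.
- block: Bystander: sanding block, 38 x 68 x 25 mm, origin at its underside.
- print: Bystander: ivory printed body, an open cup 76 x 68 mm, 104 mm high, origin at its underside.
- tape: Bystander: roll of tape lying flat, 94 mm across, 25 mm high, origin at its underside.
- tweezers: Bystander: steel tweezers, 123 mm long, 8 mm high, lying in front, origin at the underside.

How it is judged:
By the outcome, as a careful person would: the job done as asked, in the order asked, and still so for the second after the job is handed in, while the arm keeps its last pose, push and grip.
It also fails if it takes over 64 s, if anything falls off the work surface, if the arm or the gripper's body presses on something with over 40 N, if the wrist force passes 120 N, or if a joint passes its speed limit or range.

## Working session

There is one attempt and no reset: what is moved stays moved. The work goes in short steps, each a Python script; the robot and the scene stay as the last script left them, time stands still between calls to the robot, and variables do not carry over. Pictures are saved under pics/ and viewed, at most 10 in all, crops included, and the job is handed in when it is done.

```bash
mkdir -p pics; python3 - <<'E'
from cell import *
import cv2
for c in("top","side"):
    f=grab_frame(c); cv2.imwrite(f"pics/{c}0.png",f["img"][:,:,::-1]); print(c,f["fx"],f["cx"],f["cy"],f["cam_to_world"])
    for n in["valve","valve_seat","valve_hole_r","valve_hole_l","cap","cap_boss","rack","pin_a","screw_a","print","jar"]:
        print(n,[( [round(float(v)) for v in d["centre"]],round(d["score"],2)) for d in tip_of(c,n)[:4]])
s=get_state();print(s["clock"],s["eef_rot"],s["contact_force"])
E
```

```text
top 407.6478624571187 325.7687398344571 201.59325342531008 [[-0.0254493  -0.99508301  0.09571901  0.4241985 ]
 [-0.99905615  0.02868829  0.03261569  0.19824084]
 [-0.03520133 -0.09479862 -0.99487391  1.00226597]
 [ 0.          0.          0.          1.        ]]
valve [([338, 166], 0.74), ([323, 170], 0.65)]
valve_seat [([319, 169], 0.94)]
valve_hole_r [([338, 164], 0.74), ([307, 272], 0.64), ([302, 171], 0.63)]
valve_hole_l [([338, 164], 0.74), ([307, 272], 0.64), ([302, 171], 0.63)]
cap [([305, 237], 0.84), ([378, 232], 0.47)]
cap_boss [([304, 240], 0.67)]
rack [([378, 231], 0.75)]
pin_a [([369, 237], 0.67), ([386, 229], 0.35)]
screw_a [([303, 171], 0.61), ([355, 239], 0.48), ([370, 235], 0.48)]
print [([249, 225], 0.81)]
jar [([274, 178], 0.63)]
side 518.2922626966149 312.4099263662074 196.25566625399833 [[-9.99748684e-01  1.05457275e-02 -1.97827100e-02  5.13596008e-01]
 [ 2.24178446e-02  4.73861096e-01 -8.80314207e-01  1.05039623e+00]
 [ 9.07028465e-05 -8.80536456e-01 -4.73978419e-01  5.11341600e-01]
 [ 0.00000000e+00  0.00000000e+00  0.00000000e+00  1.00000000e+00]]
valve []
valve_seat [([261, 210], 0.69), ([348, 228], 0.43)]
valve_hole_r [([255, 196], 0.73)]
valve_hole_l [([255, 196], 0.73)]
cap [([348, 243], 0.57)]
cap_boss [([347, 226], 0.84), ([260, 208], 0.57)]
rack [([338, 198], 0.68)]
pin_a [([335, 190], 0.62), ([332, 180], 0.47)]
screw_a [([338, 195], 0.57), ([344, 203], 0.44)]
print [([332, 296], 0.86), ([333, 192], 0.33)]
jar []
1.2 [6.71506874e-01 3.06896098e+00 1.49571010e-06] [-0.77847877  0.30508741 -0.5866621 ]
```

View pics/top0.png

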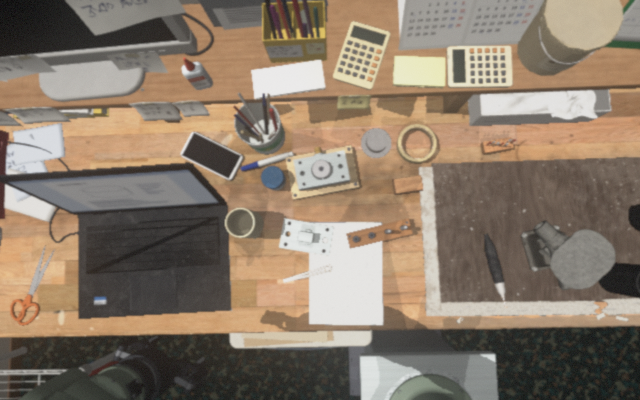

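View pics/side0.png

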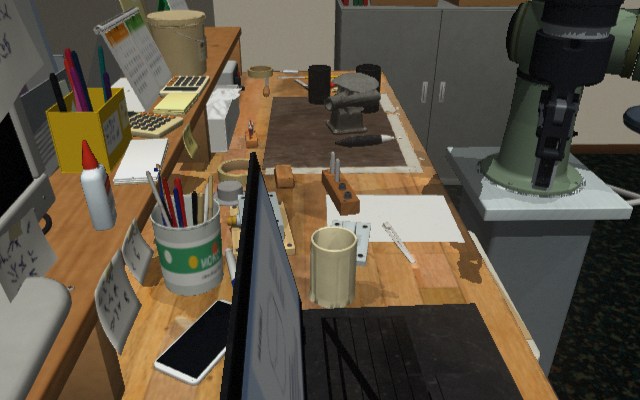

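Top: valve at about (322,170), cap at (305,237), rack running from (350,240) to (415,227). Side: rack at (340,190) with both pins standing in its far holes, valve mostly hidden by the laptop.

```bash
python3 - <<'E'
import cv2
t=cv2.imread("pics/top0.png")[140:260,270:430]; cv2.imwrite("pics/topc.png",cv2.resize(t,None,fx=5,fy=5,interpolation=cv2.INTER_CUBIC))
t=cv2.imread("pics/side0.png")[140:270,215:375]; cv2.imwrite("pics/sidec.png",cv2.resize(t,None,fx=4.5,fy=4.5,interpolation=cv2.INTER_CUBIC))
E
```

```text
(no output)
```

View pics/topc.png

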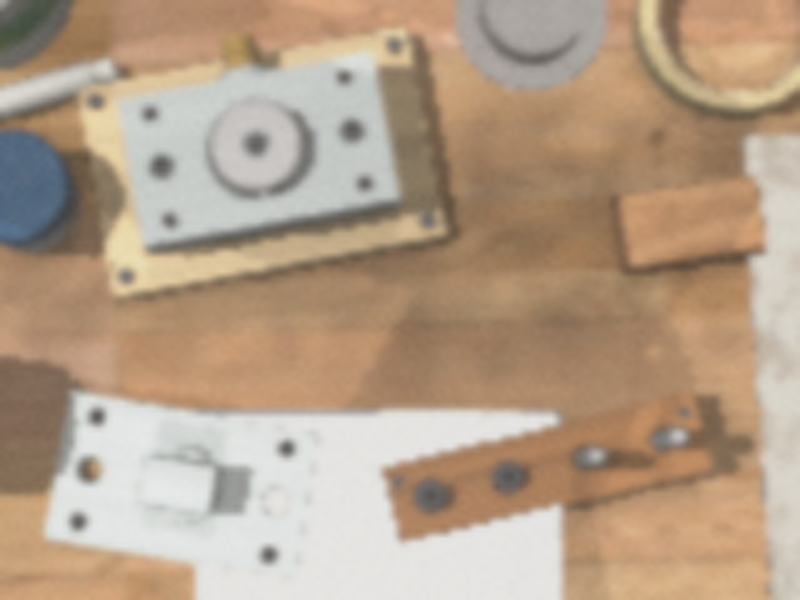

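View pics/sidec.png

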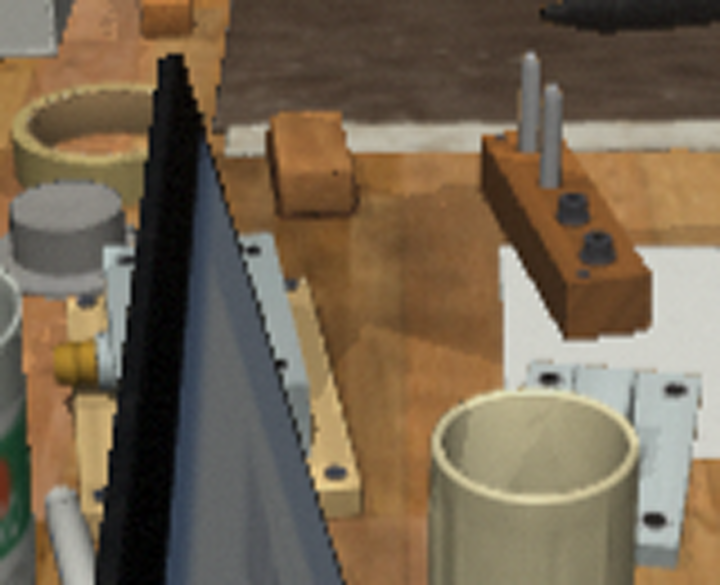

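Crops: valve pin holes at image (302,173) and (340,166); cap holes at (288,234) and (325,240); screws at (356,239) and (372,235); pin tops around (388,231) and (404,227). The jar is the blue one, left of the valve. Next: refine these to sub-pixel.

```bash
cat > h.py <<'E'
from cell import *
import numpy as np, cv2
from scipy.optimize import least_squares
def blob(img,cr,dark=True,r=4):
    g=img.astype(float).mean(2); c,w=np.array(cr,float),None
    for _ in range(6):
        u0,v0=np.round(c).astype(int); v,u=np.mgrid[v0-r:v0+r+1,u0-r:u0+r+1]; p=g[v,u]
        bg=np.median(np.r_[p[0],p[-1],p[:,0],p[:,-1]]); w=np.clip((bg-p if dark else p-bg)-12,0,None)
        w=w*(np.hypot(u-c[0],v-c[1])<r)
        if w.sum()==0: return c
        c=np.array([(w*u).sum(),(w*v).sum()])/w.sum()
    return c
def w2p(f,X):
    T=np.linalg.inv(f["cam_to_world"]); X=np.atleast_2d(X); P=X@T[:3,:3].T+T[:3,3]
    return np.c_[f["fx"]*P[:,0]/P[:,2]+f["cx"],f["fy"]*P[:,1]/P[:,2]+f["cy"]]
def onz(f,uv,z):
    T=f["cam_to_world"]; d=T[:3,:3]@[(uv[0]-f["cx"])/f["fx"],(uv[1]-f["cy"])/f["fy"],1]
    return (T[:3,3]+d*(z-T[2,3])/d[2])[:2]
def tri(obs):
    return least_squares(lambda X:np.concatenate([w2p(f,X)[0]-uv for f,uv in obs]),[.4,0,.05]).x
def rot(a,half=0):  # tool down, finger line at world angle a
    p=(a+np.pi/2)/2+half*np.pi/2; return np.pi*np.array([np.cos(p),np.sin(p),0])
E
python3 - <<'E'
from h import *
f=grab_frame("top"); s=grab_frame("side"); I=f["img"]
px=lambda x,y:((x+.5)/5-.5+270,(y+.5)/5-.5+140)
def show(n,pts,z,r=4,dark=True):
    out=[]
    for p in pts:
        b=blob(I,px(*p),dark,r); out.append(onz(f,b,z)); print(n,np.round(px(*p),1),b.round(2),(out[-1]*1000).round(1))
    return np.array(out)
v=show("vh",[(161,166),(351,130)],.049); print(np.linalg.norm(v[0]-v[1]),v.mean(0))
vs=show("vscrew",[(150,114),(344,77),(365,183),(169,220)],.049,3);print(vs.mean(0))
vp=show("plate",[(256,145)],.061,3)
c=show("cap",[(89,469),(275,501)],.010); print(np.linalg.norm(c[0]-c[1]))
cs=show("cscrew",[(97,416),(287,448),(269,555),(78,521)],.010,3);print(cs.mean(0),np.linalg.norm(cs[0]-cs[1]),np.linalg.norm(cs[3]-cs[2]))
r=show("screws",[(431,494),(509,476)],.041)
d=(r[1]-r[0])/np.linalg.norm(r[1]-r[0]); print("sp",np.linalg.norm(r[1]-r[0]))
for n in(2,3): print("pin by row",(r.mean(0)+d*.038*(n-.5))*1000)
for t,q in[((592,457),(552,88)),((670,437),(530,57))]:
    b=np.array(px(*t)); a=((q[0]+.5)/4.5-.5+215,(q[1]+.5)/4.5-.5+140)
    print("pin tri",tri([(f,b),(s,a)])*1000,"z",onz(f,b,.078)*1000)
print("side base",onz(s,((552+.5)/4.5-.5+215,(184.5)/4.5-.5+140),.030)*1000,onz(s,((530.5)/4.5-.5+215,(150.5)/4.5-.5+140),.030)*1000)
for n in("valve_seat","cap_boss"):
    for x in tip_of("top",n)[:1]: print(n,onz(f,x["centre"],{"valve_seat":.049,"cap_boss":.038}[n])*1000)
E
```

```text
vh [301.8 172.8] [301.83 172.82] [586.1 284.5]
vh [339.8 165.6] [339.94 165.69] [600.3 193.8]
0.09187437752634948 [0.59318528 0.23913831]
vscrew [299.6 162.4] [299.56 162.25] [611.7 289.4]
vscrew [338.4 155. ] [338.43 155.05] [626.  196.6]
vscrew [342.6 176.2] [342.5  176.26] [574.8 188.4]
vscrew [303.4 183.6] [303.54 183.65] [560.1 281. ]
[0.59313763 0.23886709]
plate [320.8 168.6] [320.76 168.29] [593.3 238.8]
cap [287.4 233.4] [287.11 233.52] [444.3 327. ]
cap [324.6 239.8] [315.03 237.46] [432.9 259.1]
0.06882300423471766
cscrew [289.  222.8] [288.87 222.81] [470.2 322.2]
cscrew [327.  229.2] [326.86 229.24] [452.1 229.8]
cscrew [323.4 250.6] [323.31 250.53] [400.9 239.7]
cscrew [285.2 243.8] [285.15 243.88] [419.3 332.2]
[0.43564185 0.28099528] 0.0941484035977428 0.09421767144137859
screws [355.8 238.4] [356.86 238.9 ] [426.8 159.1]
screws [371.4 234.8] [371.97 235.06] [434.8 123.5]
sp 0.036501482313083734
pin by row [443.37130508  85.70947052]
pin by row [451.74706814  48.64403389]
pin tri [442.02253673  90.30715019  79.28566626] z [442.60057011  90.10081797]
pin tri [450.02542972  55.06929358  79.27129076] z [450.65697048  54.81375916]
side base [440.32852658  88.5411119 ] [448.44321708  52.22968395]
valve_seat [593.33120831 239.30478242]
cap_boss [435.32236962 280.57280293]
```

```bash
python3 - <<'E'
from h import *
f=grab_frame("top")
a=np.linspace(0,2*np.pi,24)
def hull(segs,xy):
    P=np.vstack([np.c_[xy[0]+r*np.cos(a),xy[1]+r*np.sin(a),0*a+z] for r,z in segs])
    h=cv2.convexHull(w2p(f,P).astype(np.float32)); m=cv2.moments(h); return np.array([m["m10"],m["m01"]])/m["m00"]
def solve(c,segs,x0): return least_squares(lambda x:hull(segs,x)-c,x0,x_scale=.01,diff_step=1e-3).x
for n,segs in(("pin_a",[(.005,.030),(.005,.073),(.0025,.078)]),("screw_a",[(.008,.031),(.0065,.041)])):
    for d in silhouettes("top",n)[:4]:
        m=d["mask"]; v,u=np.nonzero(m); c=np.array([u.mean(),v.mean()]); print(n,round(d["score"],2),m.sum(),c.round(2),(solve(c,segs,onz(f,c,.05))*1000).round(1))
# rack: top-face fit to mask
d=silhouettes("top","rack")[0]; m=d["mask"]; print(m.sum(),d["score"])
def rp(x):
    P=[]
    for z in(0,.030):
        for i,j in((1,1),(1,-1),(-1,-1),(-1,1)):
            l=np.array([i*.019,j*.076]); R=np.array([[np.cos(x[2]),-np.sin(x[2])],[np.sin(x[2]),np.cos(x[2])]]); P.append([*(x[:2]+R@l),z])
    return cv2.convexHull(w2p(f,P).astype(np.float32))
def cost(x):
    S=8; k=np.zeros((400*S//4,640*S//4),np.uint8)
    k=np.zeros((100*S,120*S),np.uint8); cv2.fillPoly(k,[np.round((rp(x)-[330,190]+.5)*S).astype(np.int32)],1)
    k=cv2.resize(k.astype(np.float32),(120,100),interpolation=cv2.INTER_AREA); return np.abs(k-m[190:290,330:450]).sum()
from scipy.optimize import minimize
r=minimize(cost,[.438,.105,.22],method="Nelder-Mead",options=dict(initial_simplex=[[.438,.105,.22],[.444,.105,.22],[.438,.111,.22],[.438,.105,.28]])); print(r.x,r.fun)
for y in(-.057,-.019,.019,.057): print((r.x[:2]+y*np.array([-np.sin(r.x[2]),np.cos(r.x[2])]))*1000)
print(get_state()["clock"])
E
```

```text
screw_a 0.65 1437 [306.03 236.63] [435.3 279.2]
948 0.56
[0.43991426 0.10690544 0.20968221] 138.984375
[451.77875815  51.15390528]
[443.86909318  88.32159555]
[435.95942822 125.48928582]
[428.04976326 162.65697609]
1.6
```

```bash
cat >> h.py <<'E'
def st(msg=""):
    s=get_state(); print(msg,"t%.1f"%s["clock"],"pos",(np.array(s["position"])*1e3).round(1),"F",np.round(s["contact_force"],1),"gap %.3f gf %.0f"%(s["finger_gap"],s["grasp_force"]),"q",np.round(s["q"],2)); return s
E
python3 - <<'E'
from h import *
p=[.443,.088]
for h in(0,1):
    R=rot(.18,h); print(h,[ (None if (k:=ik(q,R)) is None else np.round(k,2)) for q in([*p,.16],[.6,.19,.17],[.586,.284,.17])])
R=rot(.18,1) if abs(ik([*p,.16],rot(.18,1))[5])<abs(ik([*p,.16],rot(.18,0))[5]) else rot(.18)
movep([*p,.16],R); st("above")
move_l([*p,.046],.12,until_force=6); st("down")
grab(50); st("grip")
move_l([*p,.16],.15); st("up")
for c in("top","side"): cv2.imwrite(f"pics/{c}1.png",grab_frame(c)["img"][:,:,::-1])
t=cv2.imread("pics/side1.png")[60:240,250:430];t2=cv2.imread("pics/top1.png")[150:270,330:450]
cv2.imwrite("pics/m1.png",np.hstack([cv2.resize(t,(400,400)),cv2.resize(t2,(400,400))]))
E
```

```text
0 [array([ 0.03,  0.21, -0.55,  0.81,  0.  ,  1.42]), array([ 0.19,  0.52, -0.06,  0.99,  0.  ,  1.58]), array([0.34, 0.56, 0.01, 1.02, 0.  , 1.73])]
1 [array([ 0.03,  0.21, -0.55,  0.81,  0.  , -1.72]), array([ 0.19,  0.52, -0.06,  0.99,  0.  , -1.56]), array([ 0.34,  0.56,  0.01,  1.02,  0.  , -1.41])]
above t3.3 pos [443.1  88.7 160.2] F [-1.7 -0.6  0.4] gap 1.000 gf 0 q [ 0.03  0.21 -0.55  0.81  0.    1.42]
down t4.4 pos [443.5  88.1  46.5] F [-0.1  1.  -0.3] gap 0.998 gf 0 q [ 0.03  0.38 -0.68  0.51 -0.    1.42]
grip t5.1 pos [443.1  88.   46.1] F [-0.1 -1.2  2.3] gap 0.094 gf 49 q [ 0.03  0.38 -0.68  0.51 -0.    1.42]
up t6.0 pos [442.3  88.  159.3] F [ 1.   0.5 -0.1] gap 0.093 gf 49 q [ 0.03  0.21 -0.55  0.81  0.    1.42]
```

View pics/m1.png

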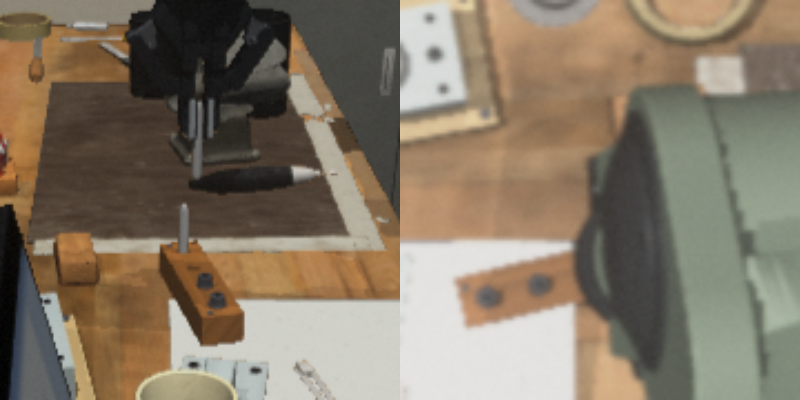

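Left half: pin is held upright between the fingers (197,130), the other pin stays in the rack at (184,225). Insert it.

```bash
cat >> h.py <<'E'
def insert(xy,zhome=.063,zface=.089,z0=.098):
    xy=np.array(xy); offs=[(0,0)]+[(r*np.cos(t),r*np.sin(t)) for r in(.002,.0035) for t in np.arange(6)*np.pi/3+np.pi/2]
    for o in offs:
        c=xy+o; move_l([*c,z0],.08); hit=move_l([*c,zhome],.035,until_force=7); s=st(f"try {np.round(np.array(o)*1e3,1)} hit {hit}")
        if s["position"][2]<zhome+.004: return c
        if s["position"][2]<zface-.006: print("partly in"); return c
    return None
E
python3 - <<'E'
from h import *
move_l([.6003,.1938,.16],.25); 
print(insert([.6003,.1938])); st()
E
```

```text
try [0. 0.] hit False t9.1 pos [600.2 193.8  63.2] F [-1.8  0.   1.1] gap 0.096 gf 49 q [ 0.2   0.62 -0.18  0.77 -0.    1.59]
[0.6003 0.1938]
 t9.1 pos [600.2 193.8  63.2] F [-1.8  0.   1.1] gap 0.096 gf 49 q [ 0.2   0.62 -0.18  0.77 -0.    1.59]
```

```bash
python3 - <<'E'
from h import *
R=get_state()["eef_rot"]
print(move_l([.6003,.1938,.060],.02,until_force=5)); st("floor")
let_go(); move_l([.6003,.1938,.15],.2); 
p=[.4515,.0515]
movep([*p,.15],R); move_l([*p,.046],.12,until_force=6); grab(50); st("grip2")
move_l([*p,.16],.2); move_l([.5861,.2845,.16],.25)
print(insert([.5861,.2845])); print(move_l([.5861,.2845,.060],.02,until_force=5)); st("floor")
E
```

```text
True
floor t9.3 pos [600.5 193.9  62.9] F [-2.8 -0.1  8.7] gap 0.093 gf 50 q [ 0.2   0.62 -0.18  0.77 -0.    1.59]
grip2 t13.2 pos [451.6  51.5  46.1] F [-1.   0.7  2.3] gap 0.094 gf 49 q [-0.05  0.38 -0.67  0.52 -0.    1.34]
try [0. 0.] hit False t17.2 pos [586.  284.5  63.2] F [-1.4 -0.3  1.7] gap 0.095 gf 49 q [ 0.34  0.65 -0.11  0.8  -0.    1.73]
[0.5861 0.2845]
True
floor t17.4 pos [586.3 284.6  62.9] F [-2.5 -0.5  9.2] gap 0.097 gf 50 q [ 0.34  0.65 -0.12  0.8  -0.    1.73]
```

```bash
python3 - <<'E'
from h import *
let_go(); move_l([.5861,.2845,.16],.2)
set_joints([1.0,.33,-.19,1.05,0,1.44]); 
f=grab_frame("top"); I=f["img"]; cv2.imwrite("pics/top2.png",I[:,:,::-1])
for d in silhouettes("top","print")[:2]:
    m=d["mask"];v,u=np.nonzero(m);print("print",d["score"],m.sum(),u.min(),u.max(),v.min(),v.max()); 
    for q in((u.max(),v[u==u.max()].mean()),):print(q,onz(f,q,.104),onz(f,q,0))
print(tip_of("top","print")[0]["centre"], onz(f,tip_of("top","print")[0]["centre"],0))
px=lambda x,y:((x+.5)/5-.5+270,(y+.5)/5-.5+140)
cs=np.array([onz(f,blob(I,px(*p),True,3),.010) for p in[(97,416),(287,448),(269,555),(78,521)]]); print(cs,cs.mean(0)); st()
t=I[130:260,215:375,::-1]; cv2.imwrite("pics/t2.png",cv2.resize(t,None,fx=4.5,fy=4.5,interpolation=cv2.INTER_CUBIC))
E
```

```text
print 0.6 987 225 263 208 238
(np.int64(263), np.float64(223.5)) [0.465892   0.36803145] [0.47071922 0.38768957]
print 0.22 1512 279 333 219 255
(np.int64(333), np.float64(227.5)) [0.45292466 0.21323399] [0.45625053 0.21496988]
[249.8, 226.8] [0.46344645 0.42060825]
[[0.47023685 0.32222074]
 [0.45209612 0.22986674]
 [0.40091492 0.2397294 ]
 [0.41929219 0.33216485]] [0.43563502 0.28099543]
 t20.5 pos [234.6 499.8 229.9] F [-0.3  0.  -0.8] gap 1.002 gf 0 q [ 1.    0.33 -0.19  1.05 -0.    1.44]
```

View pics/t2.png

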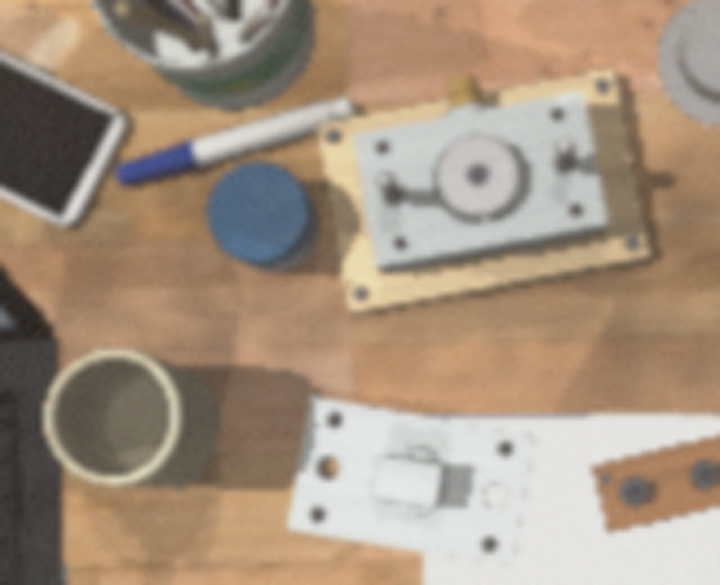

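Both pins stand in the holes (crop (392,190) and (567,160)) and the cap is untouched at crop centre (412,482). Grab the cap.

```bash
python3 - <<'E'
from h import *
p=[.4356,.2810]
movep([*p,.13],rot(-.194)); move_l([*p,.014],.1,until_force=6); st("down")
grab(80); st("grip")
move_l([*p,.16],.15); s=st("up"); sleep(.2); st()
move_l([.5932,.2390,.16],.15,rot=rot(.155)); sleep(.3); s=st("over"); print(s["wrist_torque"])
for c in("top","side"): cv2.imwrite(f"pics/{c}3.png",grab_frame(c)["img"][:,:,::-1])
t=cv2.imread("pics/side3.png")[100:260,200:360];t2=cv2.imread("pics/top3.png")[110:230,250:370]
cv2.imwrite("pics/m3.png",np.hstack([cv2.resize(t,(400,400)),cv2.resize(t2,(400,400))]))
E
```

```text
down t23.0 pos [436.1 281.3  14.6] F [-0.5 -0.7  0.1] gap 0.998 gf 0 q [ 0.43  0.52 -0.53  0.51  0.    2.2 ]
grip t23.6 pos [435.8 281.2  14.4] F [-0.8  0.5  3.4] gap 0.264 gf 80 q [ 0.43  0.52 -0.53  0.51  0.    2.2 ]
up t24.7 pos [434.8 280.6 158.9] F [-0.4  0.4 -3.2] gap 0.263 gf 79 q [ 0.43  0.33 -0.38  0.86 -0.    2.2 ]
 t24.9 pos [435.1 280.7 159.1] F [ 0.7  0.2 -3.7] gap 0.264 gf 79 q [ 0.43  0.33 -0.38  0.86  0.    2.2 ]
over t26.5 pos [592.9 239.2 160.2] F [-0.8  0.1 -3.1] gap 0.262 gf 79 q [ 0.27  0.54 -0.04  0.99  0.    1.68]
[-0.01046443  0.03142261 -0.04174493]
```

View pics/m3.png

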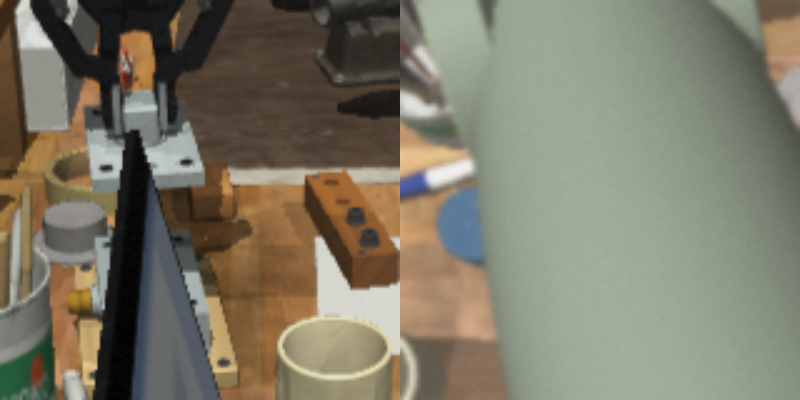

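The side view shows the cap held level over the valve, boss between the fingers at about (140,115). Lower it with contact stop.

```bash
python3 - <<'E'
from h import *
c=np.array([.5932,.2390]); ok=False
for o in [(0,0)]+[(r*np.cos(t),r*np.sin(t)) for r in(.0015,) for t in np.arange(6)*np.pi/3]:
    x=c+o; move_l([*x,.120],.08); hit=move_l([*x,.079],.04,until_force=5); s=st(f"{np.round(np.array(o)*1e3,1)} {hit}"); print(np.round(s["wrist_torque"],2))
    if s["position"][2]<.082: ok=True;break
print(ok)
E
```

```text
[0. 0.] False t28.4 pos [593.5 239.1  79.3] F [ 0.6 -0.6 -2.9] gap 0.267 gf 79 q [ 0.27  0.62 -0.14  0.82  0.    1.68]
[-0.09  0.   -0.02]
True
```

```bash
cat >> h.py <<'E'
def fz(n=8):
    F=[]
    for _ in range(n): sleep(.03); s=get_state(); F.append(s["contact_force"])
    return np.mean(F,0), s["position"][2]
E
python3 - <<'E'
from h import *
x=[.5932,.2390]; print(fz())
z=.0785
for t in(.076,.073,.070,.067,.065): 
    move_l([*x,t],.03); F,p=fz(4); print(t,round(p*1e3,2),F.round(1))
    if F[2]>14: break
z=t
while F[2]<13 and z>.0605:
    z-=.0004; move_l([*x,z],.01); F,p=fz(5); print(round(z*1e3,2),round(p*1e3,2),F.round(1))
st()
E
```

```text
(array([ 0.02376308,  0.11952577, -2.91621341]), np.float64(0.07921959590064764))
0.076 75.94 [-0.  -0.4 -2.7]
0.073 73.61 [-0.2 -0.2  2.3]
0.07 70.38 [-0.7  0.1  4.6]
0.067 67.59 [-0.9 -0.5  7.1]
0.065 65.81 [-1.6 -0.7  8.3]
64.6 65.48 [-1.5  0.   8.4]
64.2 65.12 [-1.5 -0.4  8.9]
63.8 64.76 [-1.8 -0.5  9. ]
63.4 64.39 [-2.  -0.6  9.2]
63.0 64.06 [-1.7 -0.8  9.9]
62.6 63.67 [-1.8 -0.6  9.7]
62.2 63.45 [-2.5 -0.6 11.1]
61.8 63.4 [-3.2 -1.5 12.9]
61.4 63.4 [-3.4 -1.3 15.4]
 t34.3 pos [593.7 239.2  63.4] F [-3.7 -0.2 15.7] gap 0.265 gf 81 q [ 0.27  0.63 -0.15  0.78 -0.    1.68]
```

```bash
python3 - <<'E'
from h import *
sleep(.5); F,p=fz(10); print(F.round(1),p)
if 11<F[2]<18: sign_off(); print("done"); 
E
```

```text
[-3.7 -1.6 15.5] 0.06342207178629113
the job is handed in; nothing more can be done
done
```

Job handed in: both pins went fully into the valve and were released, the cap is threaded over them and closed on the block, and the arm is holding it there at about 18 N (from the wrist force plus the cap's weight; closure judged from force and height, since the cameras can't see it), with the screws still in the rack.

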